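# Seat a five-mirror comb in its slotted cassette and latch it

### The arm

A 6-joint arm with a two-finger parallel gripper is mounted at the origin on the work surface. World frame = base frame: x ahead of the robot, y to its left, z up, the work surface at z = 0. Lengths are in m, angles in rad, forces in N, time in s.
With the tool pointing down it reaches from about 0.4 to 0.825 m from the base axis. Payload 7 kg.
Tool frame: the origin (TCP) lies midway between the tips of the shut fingers; the grasp point (between the pads) lies 19 mm behind it; z points along the fingers, y is the line along which they close (so a half turn about z gives the same grasp; the last joint's range is limited). The gripper opens to 88 mm and grips with 3 to 60 N. Pads are 19 mm wide; open, the fingers measure 130 mm over their backs; the gripper's body (78 mm by 193 mm) begins 47 mm behind the grasp point.
Start: joints at [1.586, 0.359, 0.012, 0, -1.224, -0.288], TCP at [0.182, 0.65, 0.227] pointing down, gripper open.
Joint ranges: [-3.07, 3.07], [-1.43, 2.12], [-1.02, 1.25], [-3.03, 1.67], [-3.05, -0], [-3.03, 3.03]. Speed limits (rad/s): [2.39, 2.39, 3.01, 3.14, 3.14, 3.14].

### API

Orientations are given as [roll, pitch, yaw] about the fixed x, y, z axes, in that order (R = Rz(yaw) Ry(pitch) Rx(roll)).
In Python, from station import arm gives the robot as it stands. The module is installed in compiled form; this text tells all that it offers.
- The arm moves only by the tool carry_out, never from a script. Its argument "commands" is a list of rows, each a list of 4 numbers: the shift along the world's x, y, z in units of 50 mm (1.0 is 50 mm), then the turn about the world's z in units of 6 degrees (1.0 is 6 degrees). A call has exactly 10 rows; each row is the pose to reach, as a shift and turn from the pose commanded when the call began; what a row does not reach only later rows make up. A row lasts 1/8 s, in which the tool goes at most 62.5 mm and 10.7 degrees, less where a joint would pass 70% of its speed; a pose out of reach is approached as far as the arm can. A call with a gripper value outside its range is refused whole. "claw" is the closure, from 0 (fully open) to 1 (shut), set as the call begins (left out, the last holds). The fingers move at their own pace and stop on an object; "force" is the grip in N (left out, the last holds). Time passes only in rows, so rows that repeat a pose let the fingers close, or fill a call up. It gives the time, the measured TCP pose, the force, the opening and the grip force at its end, in the units of the state.
- arm.get_state(): the state, without advancing time (a new reading comes with each control period).
- arm.grab_frame(name): name is "scene" or "side" or "wrist"; returns a dict with "pixels" (384x512x3 uint8, red, green, blue), "fx", "fy", "cx", "cy" (pixels), "eye" and "orientation" of the camera in the world. Camera axes: x right, y down, z forward; pixel columns grow to the right and rows downward; lengths in m; the calibration is good to about 2 mm. The wrist camera is an equidistant fisheye: a pixel r from the principal point sees the ray r / f radians off the axis. A picture is of the moment at which its call begins. There is no depth.
- arm.job_done(): hands the job in; it is judged then, once.
Trained networks look in a picture, given as the dict that the camera call returned (one of the last four; its "shot" number tells which), for a name from the list of things; names that differ only in an ending like _2 or _b are one class to them, and where a whole thing is asked for, a point or a joint stands for the part that bears it (a point fixed in the world has none). Each returns a list of dicts, best first, with "conf" (0 to 1); they miss things now and then, are a little off and sometimes report something else, mostly with a low value. They report only what shows in the picture. A call takes as long as a camera call. They do not tell look-alikes from the thing itself.
- arm.regions_of(picture, query): "pixels" (384x512 bool, what is visible of it) and "uv" ([column, row] in pixels, amid what is visible of it).
- arm.mark_of(picture, query): "uv" ([column, row] in pixels: a listed point, or the origin of a listed thing).
The state is a dict: "t": time; "q": joint angles; "qd": joint speeds; "joint_efforts": joint torques, N m; "eef_pos": TCP position; "ee_rot": TCP orientation; "force": force on the tool from outside, world axes, zero at the start; "moment": the same for the moment, N m; "width": finger opening in m; "gripper_force": force on a finger pad.
Only numpy, scipy, OpenCV 4.12 (cv2) and the standard library are available. Lean on these libraries where they do the work, as an engineer would, in place of code of your own. Each camera call takes 0.05 s, during which the arm holds its last target. There are 200 camera calls.

### The job

Take the comb of five gold mirror strips by its orange handle out of the blue tray and lower it into the slotted cassette until every strip is in its own slot and the black bar rests fully home on the white insert; nobody measured where the insert is clamped, so find the slots by feel or by sight. The strips are fragile: never press the comb against the cassette with more than about 25 N. Then push the red-knobbed latch fully across so that it covers the end of the bar, and leave the other things on the table where they are.

Things in the scene. Friction and masses are not known exactly. Their poses are not given: they have to be found in the camera images.
- comb_grip (a point): Centre of the comb's upright orange handle, 14 mm (x) by 30 (y) by 40 high: grip it across x. The point is 20 mm below the comb's top, 30 mm above the underside of the black bar and 52 mm above the lower ends of the strips. x across, y along the row of strips, z up; the comb is the same either way round.
- comb: The loose rigid comb, about 0.16 kg (0.11 to 0.23), standing on its strips in the tray. Five gold strips, 20 mm (x) by 4 (y) by 22 high, blunt-ended, at y = -36, -18, 0, 18, 36 mm; on them a black bar 12 (x) by 92 (y) by 10 high, then the handle. Origin: middle of the strips' lower ends; axes as comb_grip.
- tray: Fixed blue tray, 100 mm (x) by 150 mm (y), 12 mm high, with a 4 mm floor and walls, in which the comb stands. Origin: middle of its underside.
- cassette_mid (a point): Middle of the cassette, 42 mm above the table, level with the top of the white insert. x across, y along the row of slots towards the latch, z up. The handle's centre is 52 mm above it when the strips stand on top of the insert, 30 mm when the comb is fully home (either less the give of up to 4 mm).
- cassette: The fixed cassette; origin under cassette_mid, same axes. Its insert, 46 mm (x) by 112 (y), has five slots 18 mm apart, 6 mm wide (y), 34 long (x), 24 deep, blunt-edged. The insert is square to x, y, centred in x, but clamped with its middle slot anywhere from y = -9 to +9 mm: not measured. It yields downwards 1 mm per 3 N, at most 4 mm; not sideways.
- latch (a joint): Travel of the latch in m: 0 fully open, 0.036 fully across. It starts at 0 to 0.005, moves along the cassette's -y, stays where it is left and needs about 3 N. Its steel tongue, 14 mm (x) wide and 6 thick, passes 2 mm above the bar of a comb that is fully home; its tip is 22 mm ahead of the knob's axis.
- latch_knob (a point): Middle of the latch's upright red knob, 16 mm across, 36 mm high, half-way up: 78 mm above the table, 18 mm above the tongue; at y = 88 mm in the cassette's axes when the latch is open, 52 mm when fully across. Axes as the cassette's. Pinch it across x from above, or push it.
- jar: Bystander: a small amber glass jar, 34 mm across, 55 mm tall; origin in the middle of its underside. Leave it where it is.
- post: Bystander: a steel post on a round dark foot 40 mm across, 82 mm tall; origin in the middle of its underside. Leave it where it is.
- lens: Bystander: a black lens mount with a round lens on a foot 30 x 50 mm, 84 mm tall; origin in the middle of its underside. Leave it where it is.
- chip_box: Bystander: a clear flat box 60 x 60 x 18 mm with a gold chip; origin in the middle of its underside. Leave it where it is.
- driver: Bystander: a screwdriver lying on the table; origin in the middle of its underside. Leave it where it is.
- solvent: Bystander: a white plastic bottle with a blue cap, 60 mm across, 140 mm tall; origin in the middle of its underside. Leave it where it is.
- retainer: Bystander: a black ring 52 mm across, 10 mm high; origin in the middle of its underside. Leave it where it is.
Mind the look-alikes: they are no part of the job. Leave any green or purple look-alike of the cassette alone.

How it is judged:
By the outcome, as a careful person would: the job done as asked, in the order asked, and still so for the second after the job is handed in, with the robot touching nothing.
It also fails if it takes over 67 s, if anything falls off the work surface, if the arm or the gripper's body presses on something with over 40 N, if the wrist force passes 120 N, or if a joint passes its speed limit or range.

## Working session

There is one attempt and no reset: what is moved stays moved. The work goes in short steps, Python scripts to look and compute and a tool call to move; the robot and the scene stay as the last step left them, time stands still between calls to the robot, and variables do not carry over. Pictures are saved under pics/ and viewed, at most 10 in all, crops included, and the job is handed in when it is done.

Besides the shell and the picture viewer there is one more tool, called after "Emit:" by a JSON object that holds its "api" and its "payload", one argument or row to a line. carry_out: Moves the arm, as the interface text tells. Its arguments: {"type":"object","properties":{"commands":{"type":"array","items":{"type":"array","items":{"type":"number"}}},"claw":{"type":"number"},"force":{"type":"number"}},"required":["commands"]}

```bash
mkdir -p pics; cat > h.py <<'E'
import numpy as np, cv2
from scipy.spatial.transform import Rotation as R
from station import arm
def rot(o):
    o=np.array(o,float)
    return o if o.shape==(3,3) else (R.from_euler('xyz',o).as_matrix() if o.size==3 else R.from_quat(o).as_matrix())
def ray(p,uv,fish=False):
    x=(uv[0]-p['cx'])/p['fx']; y=(uv[1]-p['cy'])/p['fy']
    if fish:
        r=np.hypot(x,y); d=np.array([x/r*np.sin(r),y/r*np.sin(r),np.cos(r)]) if r>1e-9 else np.array([0,0,1.])
    else: d=np.array([x,y,1.])
    d=rot(p['orientation'])@d
    return np.array(p['eye']),d/np.linalg.norm(d)
def atz(p,uv,z,fish=False):
    e,d=ray(p,uv,fish); return e+d*(z-e[2])/d[2]
def tri(rays):
    A=sum(np.eye(3)-np.outer(d,d) for e,d in rays); b=sum((np.eye(3)-np.outer(d,d))@e for e,d in rays)
    return np.linalg.solve(A,b)
def proj(p,X,fish=False):
    c=rot(p['orientation']).T@(np.array(X)-np.array(p['eye']))
    if fish:
        t=np.arctan2(np.hypot(c[0],c[1]),c[2]);n=np.hypot(c[0],c[1]);q=c[:2]/n*t
    else: q=c[:2]/c[2]
    return np.array([p['cx']+p['fx']*q[0],p['cy']+p['fy']*q[1]])
def save(p,name,crop=None,s=1):
    im=p['pixels'][:,:,::-1]
    if crop: im=im[crop[1]:crop[3],crop[0]:crop[2]]
    cv2.imwrite('pics/'+name,cv2.resize(im,None,fx=s,fy=s,interpolation=cv2.INTER_CUBIC))
E
cat > a.py <<'E'
from h import *
P={}
for n in ['scene','side','wrist']:
    p=P[n]=arm.grab_frame(n)
    print(n,p['fx'],p['cx'],p['cy'],np.round(p['eye'],3),np.round(p['orientation'],3).tolist())
    for q in ['comb_grip','comb','tray','cassette_mid','cassette','latch_knob','jar','post','lens','solvent','chip_box']:
        r=arm.mark_of(p,q)
        print(' ',q,[(np.round(a['uv'],1).tolist(),round(a['conf'],2)) for a in r[:4]])
cv2.imwrite('pics/a.png',cv2.resize(np.vstack([P['scene']['pixels'][:,:,::-1],P['side']['pixels'][:,:,::-1]]),(400,600)) if 0 else np.hstack([cv2.resize(P[n]['pixels'][:,:,::-1],(400,300)) for n in ['scene','side']]))
save(P['scene'],'s.png',None,1.5);save(P['side'],'d.png',None,1.5);save(P['wrist'],'w.png',None,1.2)
print({k:np.round(v,3).tolist() for k,v in arm.get_state().items()})
E
python3 a.py
```

```text
scene 431.04210066859787 259.96873852901825 185.294648077078 [1.42  0.139 1.06 ] [-2.39, -0.015, 1.761]
  comb_grip [([213.1, 183.4], 0.76), ([310.7, 202.4], 0.26)]
  comb [([213.0, 198.8], 0.85)]
  tray [([208.0, 194.2], 0.59)]
  cassette_mid [([310.2, 190.0], 0.91), ([412.2, 169.7], 0.9), ([221.7, 138.2], 0.85), ([353.0, 250.9], 0.58)]
  cassette [([222.4, 146.7], 0.86), ([309.8, 198.7], 0.81), ([355.8, 256.5], 0.69), ([342.6, 158.2], 0.59)]
  latch_knob [([436.2, 173.4], 0.63), ([242.6, 134.1], 0.61), ([387.7, 245.3], 0.48), ([339.9, 190.5], 0.46)]
  jar [([273.4, 175.4], 0.66)]
  post []
  lens [([304.3, 272.7], 0.9)]
  solvent [([120.7, 174.3], 0.74)]
  chip_box [([255.5, 267.3], 0.91)]
side 398.4934166185272 252.54568373273577 189.16895285281234 [0.31  1.126 0.927] [-2.186, -0.019, -2.951]
  comb_grip [([256.2, 172.7], 0.69)]
  comb [([258.0, 186.5], 0.52), ([256.0, 188.0], 0.5)]
  tray [([258.8, 185.1], 0.73)]
  cassette_mid [([183.4, 252.7], 0.94), ([295.8, 323.6], 0.9), ([255.7, 232.6], 0.88), ([327.0, 265.7], 0.81)]
  cassette [([185.2, 264.6], 0.94), ([325.4, 271.2], 0.83)
[... 389 characters left out ...]
.5)]
wrist 297.3186396354542 254.3680316652726 189.83598913242247 [0.261 0.628 0.385] [2.828, -0.001, -1.843]
  comb_grip []
  comb []
  tray []
  cassette_mid [([380.7, 35.2], 0.79)]
  cassette [([494.0, 72.0], 0.83), ([370.3, 42.4], 0.71)]
  latch_knob [([496.0, 66.3], 0.86), ([315.1, 1.7], 0.63)]
  jar []
  post []
  lens []
  solvent []
  chip_box []
{'t': 1.8, 'q': [1.586, 0.359, 0.012, -0.0, -1.224, -0.288], 'qd': [0.001, 0.001, -0.001, -0.001, 0.0, -0.001], 'joint_efforts': [0.001, -58.236, 29.33, 7.003, 0.013, -0.0], 'eef_pos': [0.182, 0.65, 0.227], 'ee_rot': [-3.142, 0.0, -0.273], 'force': [-0.502, -0.2, -0.001], 'moment': [-0.05, 0.023, 0.008], 'gripper_force': 0.0, 'width': 0.088}
```

View pics/s.png

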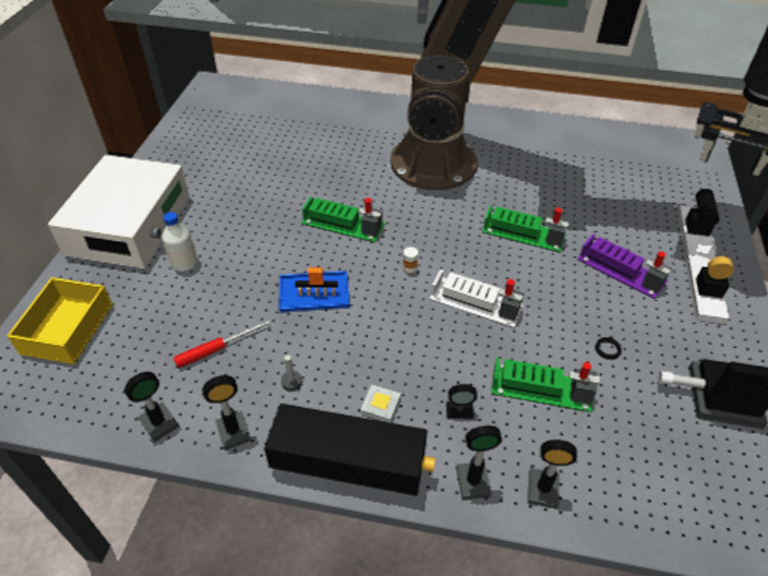

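View pics/d.png

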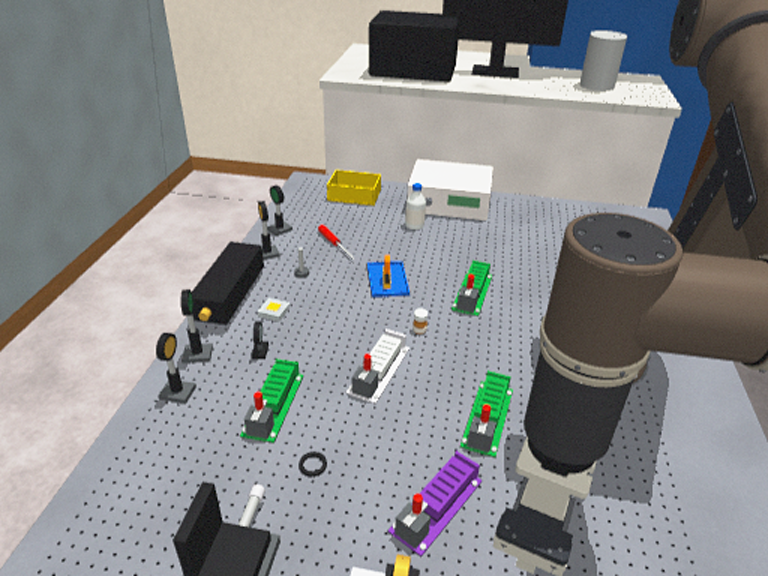

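The scene shows one comb in the blue tray at scene (210,192) / side (258,180). The cassettes are white (316,197), green (228,145), (350,151), (362,255) and purple (415,176). Only the white cassette has a white insert and it isn't green or purple, so it is the one meant (side (254,243)).

```bash
cat > b.py <<'E'
from h import *
s=arm.grab_frame('scene'); d=arm.grab_frame('side')
def best(p,q,near):
    r=arm.mark_of(p,q); r=[a for a in r if np.hypot(*(np.array(a['uv'])-near))<30]
    return min(r,key=lambda a:np.hypot(*(np.array(a['uv'])-near)))['uv'] if r else None
for q,a,b,z in [('comb_grip',(213,183),(256,173),.056),('comb',(213,198),(257,187),.004),('tray',(208,194),(259,185),0),('cassette_mid',(310,190),(256,233),.042),('cassette',(310,199),(256,238),0),('latch_knob',(340,190),(246,244),.078),('jar',(273,175),(282,218),0)]:
    u=best(s,q,a);v=best(d,q,b)
    print(q,u,v,[np.round(atz(p,w,z),4).tolist() for p,w in((s,u),(d,v)) if w is not None], np.round(tri([ray(s,u),ray(d,v)]),4) if u is not None and v is not None else '')
# handle/ bar outline
for p,n,near in((s,'s',(210,185)),(d,'d',(257,173))):
    hsv=cv2.cvtColor(p['pixels'],cv2.COLOR_RGB2HSV)
    for nm,lo,hi,z in(('orange',(5,150,120),(18,255,255),.056),('blue',(105,150,60),(125,255,255),.012)):
        m=cv2.inRange(hsv,lo,hi); n_,l,st,c=cv2.connectedComponentsWithStats(m)
        i=min(range(1,n_),key=lambda i:np.hypot(*(c[i]-near))-0.1*st[i,4]**.5 if st[i,4]>15 else 1e9)
        print(n,nm,c[i],st[i],np.round(atz(p,c[i],z),4))
        if nm=='blue':
            pts=np.argwhere(l==i)[:,::-1]; g=np.array([atz(p,x,z)[:2] for x in pts],np.float32)
            print(cv2.minAreaRect(g))
    r=[a for a in arm.regions_of(p,'cassette')]
    for a in r:
        if a['conf']>.3 and np.hypot(*(np.array(a['uv'])-((314,195) if n=='s' else (252,243))))<20:
            g=np.array([atz(p,x,.02)[:2] for x in np.argwhere(a['pixels'])[:,::-1]],np.float32); print('cass',a['conf'],cv2.minAreaRect(g))
a=s['pixels'][150:240,180:360,::-1];b=d['pixels'][150:290,200:320,::-1]
a=cv2.resize(a,None,fx=2.2,fy=2.2,interpolation=2) if 0 else cv2.resize(a,(480,240),interpolation=cv2.INTER_CUBIC)
b=cv2.resize(b,(300,350),interpolation=cv2.INTER_CUBIC)
c=np.zeros((350,780,3),np.uint8);c[:240,:480]=a;c[:,480:]=b;cv2.imwrite('pics/c.png',c)
E
python3 b.py
```

```text
comb_grip [211.3, 186.8] [258.7, 173.4] [[0.5328, -0.1735, 0.056], [0.5234, -0.1996, 0.056]] [ 0.526  -0.1789  0.0603]
comb [212.6, 195.1] [257.3, 182.9] [[0.5218, -0.1757, 0.004], [0.5291, -0.2071, 0.004]] [ 0.528  -0.1757  0.0194]
tray [206.5, 196.2] [256.9, 183.6] [[0.5271, -0.1952, 0.0], [0.5307, -0.2075, 0.0]] [ 0.5301 -0.1949  0.0065]
cassette_mid [308.9, 190.5] [255.1, 232.0] [[0.4725, 0.132, 0.042], [0.475, 0.1354, 0.042]] [0.4742 0.133  0.0418]
cassette [311.4, 203.1] None [[0.4871, 0.146, 0.0]] 
latch_knob [341.9, 191.7] [243.8, 242.1] [[0.4902, 0.2329, 0.078], [0.4939, 0.2294, 0.078]] [0.4932 0.2326 0.0811]
jar [273.0, 177.0] [282.0, 219.3] [[0.396, 0.0037, 0.0], [0.3996, -0.0008, -0.0]] [0.3994 0.0041 0.0038]
s orange [210.11650485 183.39805825] [206 178   9  12 103] [ 0.5192 -0.1812  0.056 ]
s blue [208.24384787 195.06040268] [186 181  47  27 894] [ 0.5313 -0.1872  0.012 ]
((0.5240278840065002, -0.18700149655342102), (0.10770929604768753, 0.14962001144886017), 16.730756759643555)
cass 0.56 ((0.4664537310600281, 0.16132351756095886), (0.19444376230239868, 0.12794139981269836), 79.5926284790039)
d orange [257.6969697  177.87878788] [256 173   4  10  33] [ 0.5215 -0.1668  0.056 ]
d blue [258.36590909 186.12727273] [245 174  28  24 440] [ 0.5188 -0.1738  0.012 ]
((0.5210338234901428, -0.18087634444236755), (0.0995502844452858, 0.1611625701189041), 16.7113094329834)
cass 0.87 ((0.47788557410240173, 0.16381795704364777), (0.227166086435318, 0.07967020571231842), 77.37671661376953)
```

View pics/c.png

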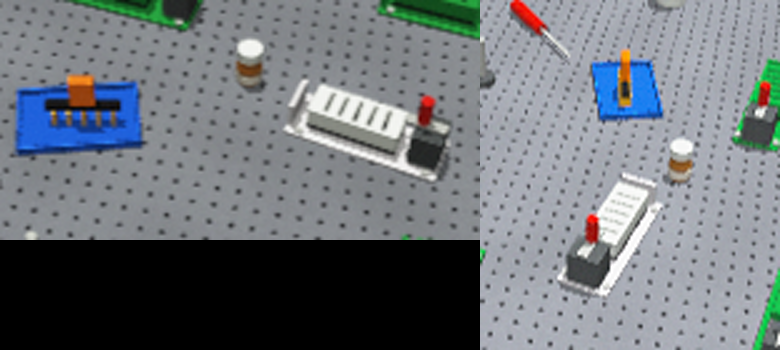

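The enlarged crop shows the white cassette (white insert with five slots, red knob on a dark block) at right, and the comb standing in the blue tray at left. I'll look at the cassette from above on the way.

Emit:
{"api": "carry_out", "payload": {
  "commands": [
    [0.7,-1,-0.1,-1.6],
    [1.4,-2,-0.2,-3.2],
    [2.1,-3,-0.4,-4.8],
    [2.8,-4,-0.5,-6.4],
    [3.5,-5,-0.7,-8],
    [4.2,-6,-0.8,-9.6],
    [4.9,-7,-0.9,-11.2],
    [5.6,-8,-1,-12.8],
    [6.2,-8.6,-1.1,-14.4],
    [6.2,-8.6,-1.1,-14.4]
  ],
  "claw": 0
}}

```text
t: 3.95
eef_pos: [0.4931, 0.2177, 0.1711]
ee_rot: [3.141, -0.001, -1.786]
force: [-0.3, -0.7, -0.8]
width: 0.0878
gripper_force: 0.0
```

```bash
cat > c.py <<'E'
from h import *
st=arm.get_state();print(st['t'],np.round(st['eef_pos'],4),np.round(st['ee_rot'],4),st['force'])
p=arm.grab_frame('wrist');print(np.round(p['eye'],4))
for q,z in(('cassette_mid',.042),('cassette',0),('latch_knob',.078)):
    print(q,[(np.round(a['uv'],1).tolist(),round(a['conf'],2),np.round(atz(p,a['uv'],z,True),4).tolist()) for a in arm.mark_of(p,q)[:4]])
np.savez('w1.npz',**p)
save(p,'w1.png',None,1.55)
E
python3 c.py
```

```text
3.95 [0.4931 0.2177 0.1711] [ 3.1413e+00 -8.0000e-04 -1.7864e+00] [-0.30707236 -0.67270865 -0.82718512]
[0.4737 0.1362 0.3299]
cassette_mid [([259.6, 100.9], 0.94, [0.4692, 0.1408, 0.042]), ([125.3, 269.9], 0.84, [0.6707, 0.2939, 0.042]), ([474.9, 147.6], 0.61, [0.223, 0.2315, 0.042])]
cassette [([258.2, 102.5], 0.78, [0.4704, 0.1428, 0.0]), ([451.0, 140.6], 0.77, [0.2307, 0.229, 0.0]), ([134.3, 250.5], 0.66, [0.6723, 0.2892, 0.0])]
latch_knob [([258.7, 201.7], 0.97, [0.4893, 0.2273, 0.078]), ([481.9, 227.8], 0.63, [0.2366, 0.3197, 0.078])]
```

View pics/w1.png

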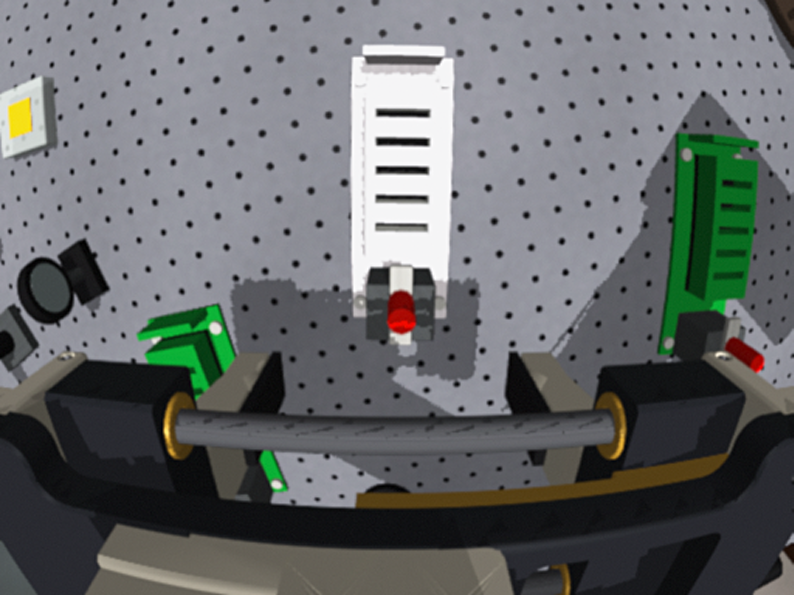

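The wrist view shows the white cassette head on: five dark slots at shown pixels (403; 113, 142, 170, 198, 227), knob at (401,312). I'll measure the slots.

```bash
cat > d.py <<'E'
from h import *
p=dict(np.load('w1.npz',allow_pickle=True)); p={k:(v.item() if v.ndim==0 else v) for k,v in p.items()}
g=cv2.cvtColor(p['pixels'],cv2.COLOR_RGB2GRAY).astype(float)
sub=g[66:156,236:284]; print(np.round(sub[:,24]).astype(int).tolist())
m=(sub<140).astype(np.uint8); n,l,st,c=cv2.connectedComponentsWithStats(m)
C=[]
for i in range(1,n):
    if 30<st[i,4]<300 and st[i,2]>25:
        w=(210-sub).clip(0)*cv2.dilate((l==i).astype(np.uint8),np.ones((3,3)))
        yy,xx=np.mgrid[:sub.shape[0],:sub.shape[1]]
        uv=((w*xx).sum()/w.sum()+236,(w*yy).sum()/w.sum()+66); X=atz(p,uv,.042,True); C.append(X); print(np.round(uv,2),st[i],np.round(X,4))
C=np.array(C); d=C[-1]-C[0]; print('mid',C.mean(0),'pitch',np.linalg.norm(d)/4,'ang',np.degrees(np.arctan2(d[1],d[0])))
E
python3 d.py
```

```text
[245, 247, 248, 224, 130, 66, 30, 12, 42, 148, 243, 249, 246, 245, 245, 245, 245, 245, 245, 246, 248, 246, 191, 78, 18, 15, 14, 67, 186, 251, 248, 246, 245, 245, 245, 245, 245, 245, 246, 249, 232, 114, 22, 23, 34, 65, 163, 248, 249, 246, 245, 245, 245, 245, 245, 245, 245, 248, 251, 198, 74, 25, 65, 113, 145, 210, 246, 247, 245, 245, 245, 245, 245, 245, 245, 246, 249, 236, 111, 59, 111, 129, 142, 196, 241, 247, 245, 245, 245, 245]
[259.62  72.52] [  7   4  34   6 170] [0.4633 0.1138 0.042 ]
[259.36  90.97] [  7  23  34   5 170] [0.4674 0.1313 0.042 ]
[259.15 109.27] [  7  41  34   6 165] [0.4714 0.1486 0.042 ]
[258.77 127.58] [  6  60  34   5 137] [0.4755 0.1659 0.042 ]
[258.79 145.79] [  6  78  34   5 145] [0.4793 0.1835 0.042 ]
mid [0.47136766 0.14863067 0.042     ] pitch 0.017864482250517146 ang 77.1287163036195
```

Emit:
{"api": "carry_out", "payload": {
  "commands": [
    [0,-1,0,0.8],
    [0,-2,0,1.6],
    [0,-3,0,2.4],
    [0,-4,0,3.2],
    [0,-5,0,4],
    [0,-6,0,4.8],
    [0,-6.6,0,4.8],
    [0,-6.6,0,4.8],
    [0,-6.6,0,4.8],
    [0,-6.6,0,4.8]
  ]
}}

```text
t: 5.4
eef_pos: [0.4921, -0.1089, 0.1717]
ee_rot: [-3.141, 0.0, -1.276]
force: [-0.3, -0.3, 0.2]
width: 0.0875
gripper_force: 0.0
```

```bash
cat > e.py <<'E'
from h import *
st=arm.get_state();print(st['t'],np.round(st['eef_pos'],4),np.round(st['ee_rot'],4),st['force'])
p=arm.grab_frame('wrist');print(np.round(p['eye'],4))
for q,z in(('comb_grip',.056),('comb',0.004),('tray',0)):
    print(q,[(np.round(a['uv'],1).tolist(),round(a['conf'],2),np.round(atz(p,a['uv'],z,True),4).tolist()) for a in arm.mark_of(p,q)[:2]])
hsv=cv2.cvtColor(p['pixels'],cv2.COLOR_RGB2HSV)
for nm,lo,hi,z in(('orange',(5,140,100),(16,255,255),.076),('blue',(105,150,50),(125,255,255),.012)):
    m=cv2.inRange(hsv,lo,hi); n_,l,s_,c=cv2.connectedComponentsWithStats(m)
    for i in np.argsort(-s_[1:,4])[:2]+1:
        if s_[i,4]<40: continue
        g=np.array([atz(p,x,z,True)[:2] for x in np.argwhere(l==i)[:,::-1]],np.float32)
        print(nm,c[i],s_[i],cv2.minAreaRect(g))
np.savez('w2.npz',**p); save(p,'w2.png',None,1.55)
E
python3 e.py
```

```text
5.4 [ 0.4921 -0.1089  0.1717] [-3.1412  0.     -1.2762] [-0.34364146 -0.33674099  0.17156605]
[ 0.5148 -0.1888  0.3305]
comb_grip [([246.9, 107.9], 0.74, [0.5182, -0.1772, 0.056])]
comb [([249.6, 102.3], 0.97, [0.5178, -0.1817, 0.004])]
tray [([246.4, 95.9], 0.65, [0.5232, -0.1875, 0.0])]
blue [250.98603576  95.80841412] [  203    29    96   138 11243] ((0.5189489126205444, -0.187101811170578), (0.10060365498065948, 0.14996284246444702), 16.55559730529785)
```

View pics/w2.png

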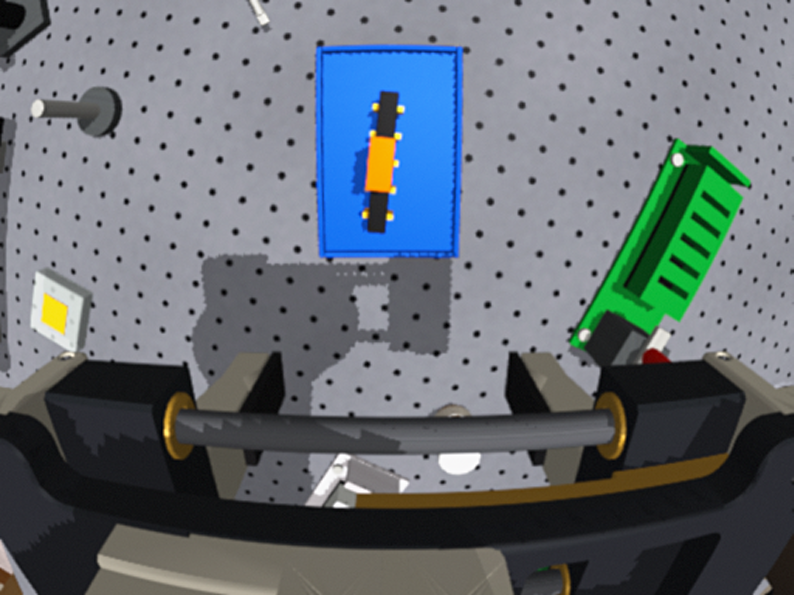

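The comb is in the tray with its handle top at (381,164). The bar runs from (389,92) to (376,232), a few degrees off the tray axis. I'll compute its angle and position.

```bash
cat > f.py <<'E'
from h import *
p=dict(np.load('w2.npz',allow_pickle=True)); p={k:(v.item() if v.ndim==0 else v) for k,v in p.items()}
px=p['pixels'].astype(int)[55:155,225:275]; off=np.array([225,55])
r,g,b=px[...,0],px[...,1],px[...,2]
for nm,m,z in(('orange',(r>150)&(g<175)&(b<70)&(r-g>70),.076),('dark',(r+g+b<150),.036)):
    n,l,s,c=cv2.connectedComponentsWithStats(m.astype(np.uint8))
    X=[]
    for i in range(1,n):
        if s[i,4]>60:
            G=np.array([atz(p,x+off,z,True)[:2] for x in np.argwhere(l==i)[:,::-1]],np.float32); X.append(G)
            print(nm,c[i]+off,s[i],G.mean(0),cv2.minAreaRect(G))
    G=np.vstack(X); v=np.linalg.eigh(np.cov(G.T))[1][:,1]; print('axis',np.degrees(np.arctan2(v[1],v[0]))%180,'rect',cv2.minAreaRect(G))
E
python3 f.py
```

```text
orange [242.80257511 114.24463519] [ 11  39  17  30 233] [ 0.5196801 -0.1718442] ((0.5191298723220825, -0.17674638330936432), (0.013565856963396072, 0.024545909836888313), 11.06652545928955)
axis 126.61389226162598 rect ((0.5191298723220825, -0.17674638330936432), (0.013565856963396072, 0.024545909836888313), 11.06652545928955)
dark [246.4691358   79.08641975] [18  8 11 25 81] [ 0.5270376  -0.20361498] ((0.5287750363349915, -0.20621754229068756), (0.00891914963722229, 0.02456628531217575), 34.77090835571289)
dark [243.         136.33587786] [ 12  69  13  26 262] [ 0.5139746  -0.14802675] ((0.5139608979225159, -0.14792409539222717), (0.010491453111171722, 0.024869004264473915), 10.376531600952148)
axis 103.2789048193059 rect ((0.5197837352752686, -0.17766810953617096), (0.010546266101300716, 0.08555600047111511), 10.983927726745605)
```

Emit:
{"api": "carry_out", "payload": {
  "commands": [
    [0.3,-0.7,-0.2,-0.5],
    [0.55,-1.35,-0.5,-1],
    [0.55,-1.35,-1.1,-1],
    [0.55,-1.35,-1.8,-1],
    [0.55,-1.35,-2.3,-1],
    [0.55,-1.35,-2.6,-1],
    [0.55,-1.35,-2.6,-1],
    [0.55,-1.35,-2.6,-1],
    [0.55,-1.35,-2.6,-1],
    [0.55,-1.35,-2.6,-1]
  ]
}}

```text
t: 6.85
eef_pos: [0.5198, -0.1775, 0.0423]
ee_rot: [-3.14, -0.0, -1.383]
force: [0.5, -0.2, 0.4]
width: 0.0875
gripper_force: 0.0
```

Emit:
{"api": "carry_out", "payload": {
  "commands": [
    [0,0,0,0],
    [0,0,0,0],
    [0,0,0,0],
    [0,0,0,0],
    [0,0,0,0],
    [0,0,0,0],
    [0,0,0,0],
    [0,0,0,0],
    [0,0,0,0],
    [0,0,0,0]
  ],
  "claw": 1,
  "force": 40
}}

```text
t: 8.1
eef_pos: [0.5195, -0.1775, 0.0416]
ee_rot: [-3.141, -0.0, -1.383]
force: [0.2, 0.6, -0.5]
width: 0.0135
gripper_force: 40.0
```

Emit:
{"api": "carry_out", "payload": {
  "commands": [
    [0,0,0.6,0],
    [0,0,1.4,0],
    [-0.1,0.8,2,-0.6],
    [-0.3,1.8,2.2,-1.4],
    [-0.4,2.8,2.2,-2.2],
    [-0.6,3.8,2.2,-3],
    [-0.7,4.8,2.2,-3.6],
    [-0.85,5.7,2.1,-3.95],
    [-0.95,6.4,1.8,-3.95],
    [-0.96,6.52,1.4,-3.95]
  ]
}}

```text
t: 9.35
eef_pos: [0.4711, 0.1507, 0.1114]
ee_rot: [-3.141, 0.001, -1.794]
force: [-0.1, -0.0, -2.3]
width: 0.0139
gripper_force: 40.0
```

Emit:
{"api": "carry_out", "payload": {
  "commands": [
    [0,0,0,0],
    [0,0,0,0],
    [0,0,0,0],
    [0,0,0,0],
    [0,0,0,0],
    [0,0,0,0],
    [0,0,0,0],
    [0,0,0,0],
    [0,0,0,0],
    [0,0,0,0]
  ]
}}

```text
t: 10.6
eef_pos: [0.4714, 0.1485, 0.1115]
ee_rot: [3.142, -0.0, -1.796]
force: [-0.0, -0.6, -1.4]
width: 0.0138
gripper_force: 40.0
```

```bash
cat > g.py <<'E'
from h import *
st=arm.get_state();print(st['t'],np.round(st['eef_pos'],4),np.round(st['ee_rot'],4),np.round(st['force'],2))
p=arm.grab_frame('wrist');print(np.round(p['eye'],4))
np.savez('w3.npz',**p); save(p,'w3.png',(150,110,370,310),3)
E
python3 g.py
```

```text
10.6 [0.4714 0.1485 0.1115] [ 3.1416e+00 -1.0000e-04 -1.7965e+00] [-0.02 -0.58 -1.42]
[0.451  0.0671 0.2703]
```

View pics/w3.png

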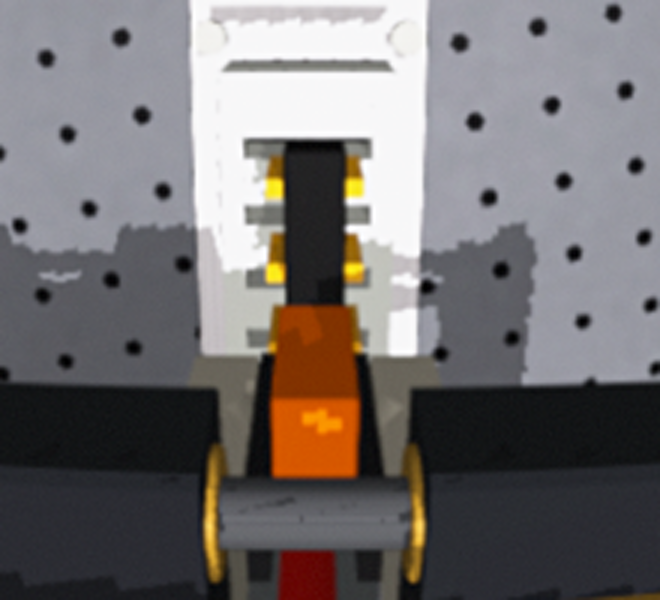

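The view shows the comb above the insert with slots at shown rows 147, 214, 278, 338. The strips' lower edges are at about rows 157 and 236, so I'll measure the relative offset.

```bash
cat > k.py <<'E'
from h import *
import sys
def meas(p,tz,ya,name=None):
    px=p['pixels'].astype(int)
    for c in (240,241,268,269): print(c,'b/r',[(int(r),px[r,c].tolist()) for r in range(159,180)] if c in(241,) else '')
    return
if __name__=='__main__':
    p=dict(np.load(sys.argv[1],allow_pickle=True)); p={k:(v.item() if v.ndim==0 else v) for k,v in p.items()}
    px=p['pixels'].astype(int)
    for c in (233,235,271,272): print('slot',c,px[152:230,c].sum(1).tolist())
    for c in (240,241,242,267,268,269): print('gold r-b',c,(px[152:210,c,0]-px[152:210,c,2]).tolist()); print('  sum',px[152:210,c].sum(1).tolist())
E
python3 k.py w3.npz
```

```text
slot 233 [745, 748, 753, 688, 365, 280, 380, 402, 398, 403, 526, 717, 753, 751, 748, 746, 742, 735, 734, 741, 745, 744, 743, 745, 747, 732, 581, 403, 375, 386, 384, 347, 436, 710, 753, 748, 745, 748, 745, 736, 732, 739, 745, 743, 745, 751, 754, 615, 356, 297, 311, 321, 314, 365, 513, 575, 579, 576, 576, 577, 576, 577, 573, 577, 578, 583, 562, 472, 358, 314, 336, 344, 345, 396, 550, 570, 448, 315]
slot 235 [742, 748, 754, 688, 360, 293, 392, 415, 397, 406, 486, 593, 638, 642, 662, 702, 670, 588, 608, 712, 744, 745, 745, 746, 748, 734, 600, 428, 397, 408, 399, 389, 473, 668, 693, 643, 655, 713, 725, 665, 625, 712, 742, 746, 746, 742, 697, 500, 348, 330, 340, 333, 328, 375, 513, 583, 584, 578, 578, 575, 575, 573, 574, 576, 580, 580, 573, 493, 379, 338, 334, 332, 328, 391, 552, 577, 463, 348]
slot 271 [744, 746, 753, 675, 342, 226, 319, 369, 390, 388, 459, 692, 758, 759, 753, 721, 669, 653, 671, 679, 682, 678, 685, 720, 745, 729, 556, 361, 346, 374, 388, 382, 484, 715, 751, 749, 752, 753, 705, 598, 569, 569, 566, 561, 551, 543, 558, 493, 394, 357, 354, 351, 332, 371, 506, 574, 578, 574, 
[... 3107 characters left out ...]
29, 401, 405, 404, 394, 494, 722, 753, 647, 409, 312, 284, 268, 267, 260, 260, 248, 260, 344, 480, 510, 494, 433, 375, 380, 358, 377, 510, 576, 584, 578]
gold r-b 269 [-1, -1, -1, -3, -3, 2, 5, 4, 6, 28, 68, 85, 85, 91, 105, 116, 136, 183, 218, 217, 220, 222, 211, 115, 12, -1, 0, 4, 5, 6, 6, 6, 2, -1, -2, 3, 31, 39, 50, 73, 92, 101, 110, 117, 124, 167, 218, 225, 220, 204, 194, 145, 57, 7, 2, 5, 6, 5]
  sum [742, 748, 754, 674, 339, 274, 386, 412, 408, 380, 341, 377, 403, 364, 311, 276, 279, 383, 485, 517, 511, 506, 517, 618, 731, 728, 584, 422, 404, 407, 399, 397, 493, 718, 749, 715, 626, 557, 466, 382, 337, 322, 305, 285, 273, 357, 479, 508, 458, 399, 375, 385, 359, 374, 511, 573, 580, 582]
```

```bash
cat > m.py <<'E'
from h import *
p=dict(np.load('w3.npz',allow_pickle=True)); p={k:(v.item() if v.ndim==0 else v) for k,v in p.items()}
ang=np.radians(77.1); e=np.array([np.cos(ang),np.sin(ang)]); f=np.array([e[1],-e[0]])
tcp=np.array([.4714,.1485])
Y=lambda uv,z: (atz(p,uv,z,True)[:2]-tcp)@e*1e3
Xc=lambda uv,z: (atz(p,uv,z,True)[:2]-tcp)@f*1e3
sl=[(155.4,162.2),(178,184.5),(199.1,205.8),(219.1,225.6)]
for i,(a,b) in enumerate(sl):
    y=[Y((253,v),.042) for v in(a,b)]; print('slot',i,np.round(y,2),'mid-slot est',round(np.mean(y)+36-18*i,2))
zb=.1115-.0376
for i,(a,b) in enumerate([(161.9,169.),(187.6,197.)]):
    print('strip',i,'low',round(Y((254.5,a),zb)+2+36-18*i,2),'topfront',round(Y((254.5,b),zb+.022)+2+36-18*i,2))
print('topback',[round(Y((254.5,v),zb+.022)-2+36-18*i,2) for i,v in enumerate((175.3,203.3))])
print('slot x ends',[Xc((u,181),.042) for u in(231.5,273.3)],'strip x',[Xc((u,171),zb+.022) for u in(238.3,271)])
for w in [((237,158.9),(237,181)),((270,158.9),(270,181))]: 
    A,B=[atz(p,x,.042,True)[:2] for x in w]; print(np.degrees(np.arctan2(*(B-A)[::-1])))
# slot-end line direction: left ends across slots
g=p['pixels'].astype(int).sum(2)
for (a,b) in sl[:3]:
    r=int(round((a+b)/2)); L=[c for c in range(222,250) if g[r,c]<550][0]; Rr=[c for c in range(285,255,-1) if g[r,c]<550][0]; print(r,L,Rr, np.round(atz(p,((L+Rr)/2,r),.042,True)[:2],4))
E
python3 m.py
```

```text
slot 0 [-38.53 -33.08] mid-slot est 0.2
slot 1 [-20.18 -14.76] mid-slot est 0.53
slot 2 [-2.33  3.52] mid-slot est 0.59
slot 3 [15.44 21.43] mid-slot est 0.44
strip 0 low -2.38 topfront -2.86
strip 1 low -2.17 topfront -2.96
topback [np.float64(-2.91), np.float64(-2.78)]
slot x ends [np.float64(16.449754475056544), np.float64(-17.02122834490592)] strip x [np.float64(7.905109306593019), np.float64(-11.892101537150582)]
76.19723717642663
77.8778842841535
159 231 273 [0.4634 0.1138]
181 232 272 [0.4675 0.1313]
202 231 273 [0.4715 0.1487]
```

Emit:
{"api": "carry_out", "payload": {
  "commands": [
    [0.043,0.054,-0.1,0],
    [0.043,0.054,-0.3,0],
    [0.043,0.054,-0.45,0],
    [0.043,0.054,-0.55,0],
    [0.043,0.054,-0.55,0],
    [0.043,0.054,-0.55,0],
    [0.043,0.054,-0.55,0],
    [0.043,0.054,-0.55,0],
    [0.043,0.054,-0.55,0],
    [0.043,0.054,-0.55,0]
  ]
}}

```text
t: 11.9
eef_pos: [0.4735, 0.1512, 0.0841]
ee_rot: [-3.142, 0.0, -1.796]
force: [-0.1, -0.2, -2.3]
width: 0.0134
gripper_force: 40.0
```

```bash
sed -i 's/w3/w4/g' g.py; python3 g.py; python3 k.py w4.npz | grep -v 'slot 235\|slot 271\|242\|269\|240'
```

```text
11.9 [0.4735 0.1512 0.0841] [-3.1416e+00  1.0000e-04 -1.7965e+00] [-0.08 -0.17 -2.29]
[0.4532 0.0698 0.2429]
slot 233 [742, 740, 739, 742, 742, 745, 725, 539, 340, 372, 405, 405, 400, 392, 441, 643, 737, 745, 742, 742, 742, 742, 740, 742, 739, 740, 739, 739, 740, 742, 745, 725, 578, 411, 389, 400, 406, 390, 348, 445, 711, 747, 742, 741, 739, 740, 740, 741, 739, 739, 739, 741, 744, 750, 745, 640, 428, 327, 324, 330, 332, 321, 343, 437, 538, 573, 569, 567, 569, 568, 562, 567, 567, 564, 576, 553, 438, 312]
slot 272 [739, 742, 739, 740, 742, 747, 724, 520, 328, 372, 409, 405, 399, 394, 447, 629, 739, 751, 747, 748, 746, 746, 743, 742, 742, 740, 740, 739, 739, 739, 745, 749, 643, 430, 389, 402, 404, 400, 384, 488, 721, 757, 753, 731, 653, 576, 572, 569, 569, 567, 566, 566, 568, 569, 568, 525, 411, 338, 327, 337, 331, 326, 346, 442, 540, 571, 570, 571, 573, 573, 570, 572, 574, 578, 563, 449, 300, 223]
gold r-b 241 [-1, 0, 0, -1, -2, 0, 2, 1, 7, 42, 98, 134, 132, 126, 129, 132, 132, 183, 212, 216, 215, 220, 208, 124, 19, -4, 0, 4, 5, 5, 4, 5, 2, 1, 13, 64, 116, 136, 139, 129, 120, 120, 130,
[... 1075 characters left out ...]
11, 58, 109, 129, 132, 134, 134, 133, 137, 136, 142, 177, 222, 225, 223, 221, 195, 128, 39, 4, 3, 5, 4, 2]
  sum [739, 740, 739, 740, 743, 746, 723, 512, 324, 339, 317, 270, 263, 260, 254, 251, 262, 379, 490, 518, 514, 507, 519, 615, 732, 744, 743, 742, 742, 742, 746, 750, 648, 440, 387, 341, 290, 272, 262, 262, 265, 259, 255, 250, 253, 341, 471, 512, 491, 419, 378, 435, 531, 573, 572, 531, 414, 341]
  sum [740, 739, 739, 741, 742, 748, 724, 521, 330, 351, 339, 307, 293, 280, 266, 257, 262, 373, 483, 514, 511, 504, 514, 611, 729, 744, 743, 739, 741, 742, 746, 748, 640, 436, 383, 369, 344, 326, 315, 313, 354, 356, 313, 272, 265, 348, 478, 503, 459, 391, 370, 440, 531, 573, 571, 526, 416, 343]
```

View pics/w4.png

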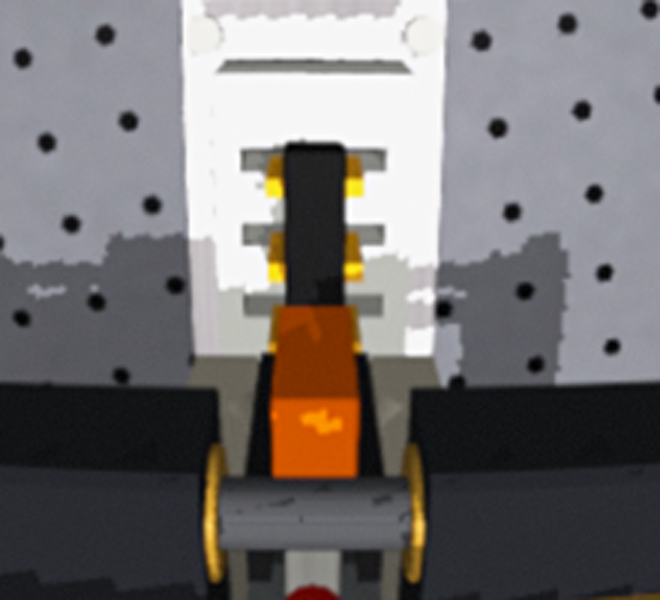

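```bash
sed -e 's/w3/w4/;s/\.4714,\.1485/.4735,.1512/;s/^sl=.*/sl=[(159,166.7),(184.2,191.5),(207.4,215.1)]/;s/zb=.1115/zb=.0841/;s/161.9,169/161.45,169/;s/187.6,197/187.05,197/;s/175.3,203.3/175.1,203.2/' m.py > m2.py; sed -i '/^for w in/,$d' m2.py; python3 m2.py
```

```text
slot 0 [-41.42 -35.95] mid-slot est -2.69
slot 1 [-23.26 -17.84] mid-slot est -2.55
slot 2 [-5.71  0.34] mid-slot est -2.69
strip 0 low -2.68 topfront -2.84
strip 1 low -2.56 topfront -2.95
topback [np.float64(-3.03), np.float64(-2.84)]
slot x ends [np.float64(14.354228523908688), np.float64(-15.097049850641545)] strip x [np.float64(7.981154940002693), np.float64(-11.813531132621055)]
```

Comb and slots agree to about 0.2 mm. I'll descend in small steps and watch the force.

Emit:
{"api": "carry_out", "payload": {
  "commands": [
    [0,0,-0.03,0],
    [0,0,-0.06,0],
    [0,0,-0.09,0],
    [0,0,-0.12,0],
    [0,0,-0.14,0],
    [0,0,-0.14,0],
    [0,0,-0.14,0],
    [0,0,-0.14,0],
    [0,0,-0.14,0],
    [0,0,-0.14,0]
  ]
}}

```text
t: 13.2
eef_pos: [0.4735, 0.1512, 0.0771]
ee_rot: [-3.142, 0.0, -1.796]
force: [-0.0, 0.3, -2.1]
width: 0.0135
gripper_force: 40.0
```

No contact 2.5 mm below the insert top, so the strips are entering.

Emit:
{"api": "carry_out", "payload": {
  "commands": [
    [0,0,-0.03,0],
    [0,0,-0.06,0],
    [0,0,-0.09,0],
    [0,0,-0.12,0],
    [0,0,-0.15,0],
    [0,0,-0.18,0],
    [0,0,-0.2,0],
    [0,0,-0.2,0],
    [0,0,-0.2,0],
    [0,0,-0.2,0]
  ]
}}

```text
t: 14.45
eef_pos: [0.4735, 0.1512, 0.0671]
ee_rot: [-3.142, 0.0, -1.796]
force: [-0.3, 0.2, -1.9]
width: 0.0139
gripper_force: 40.0
```

Emit:
{"api": "carry_out", "payload": {
  "commands": [
    [0,0,-0.03,0],
    [0,0,-0.06,0],
    [0,0,-0.09,0],
    [0,0,-0.11,0],
    [0,0,-0.13,0],
    [0,0,-0.15,0],
    [0,0,-0.17,0],
    [0,0,-0.18,0],
    [0,0,-0.18,0],
    [0,0,-0.18,0]
  ]
}}

```text
t: 15.7
eef_pos: [0.4735, 0.1512, 0.0581]
ee_rot: [3.142, 0.0, -1.796]
force: [-0.7, 0.1, -1.9]
width: 0.0139
gripper_force: 40.0
```

Emit:
{"api": "carry_out", "payload": {
  "commands": [
    [0,0,-0.01,0],
    [0,0,-0.02,0],
    [0,0,-0.03,0],
    [0,0,-0.04,0],
    [0,0,-0.05,0],
    [0,0,-0.05,0],
    [0,0,-0.05,0],
    [0,0,-0.05,0],
    [0,0,-0.05,0],
    [0,0,-0.05,0]
  ]
}}

```text
t: 16.95
eef_pos: [0.4736, 0.1513, 0.0556]
ee_rot: [-3.141, 0.0, -1.796]
force: [-1.4, 1.1, 4.3]
width: 0.0141
gripper_force: 40.0
```

Seated: about 6 N of press gives 2 mm of yield right at the expected home height. I'll ease off, then release.

Emit:
{"api": "carry_out", "payload": {
  "commands": [
    [0,0,0.01,0],
    [0,0,0.02,0],
    [0,0,0.03,0],
    [0,0,0.03,0],
    [0,0,0.03,0],
    [0,0,0.03,0],
    [0,0,0.03,0],
    [0,0,0.03,0],
    [0,0,0.03,0],
    [0,0,0.03,0]
  ]
}}

```text
t: 18.2
eef_pos: [0.4735, 0.1512, 0.057]
ee_rot: [3.142, -0.0, -1.796]
force: [0.0, 0.6, 0.0]
width: 0.0137
gripper_force: 40.0
```

Emit:
{"api": "carry_out", "payload": {
  "commands": [
    [0,0,0,0],
    [0,0,0,0],
    [0,0,0,0],
    [0,0,0,0],
    [0,0,0,0],
    [0,0,0,0],
    [0,0,0,0],
    [0,0,0,0],
    [0,0,0,0],
    [0,0,0,0]
  ],
  "claw": 0
}}

```text
t: 19.45
eef_pos: [0.4735, 0.1512, 0.0571]
ee_rot: [-3.142, -0.0, -1.796]
force: [-0.6, -0.4, -0.8]
width: 0.088
gripper_force: 0.0
```

Emit:
{"api": "carry_out", "payload": {
  "commands": [
    [0,0,0.3,0],
    [0,0,1,0],
    [0,0,1.8,0],
    [0,0,2,0],
    [0,0,2,0],
    [0.2,0.8,2,0],
    [0.35,1.5,2,0],
    [0.35,1.5,2,0],
    [0.35,1.5,2,0],
    [0.35,1.5,2,0]
  ]
}}

```text
t: 20.7
eef_pos: [0.4906, 0.2253, 0.1564]
ee_rot: [3.141, -0.001, -1.797]
force: [0.2, 0.1, 0.3]
width: 0.0878
gripper_force: 0.0
```

```bash
cat > n.py <<'E'
from h import *
st=arm.get_state();print(st['t'],np.round(st['eef_pos'],4),np.round(st['ee_rot'],4),np.round(st['force'],2))
p=arm.grab_frame('wrist')
for q,z in(('comb_grip',.072),('cassette_mid',.042),('latch_knob',.078)):
    print(q,[(np.round(a['uv'],1).tolist(),round(a['conf'],2),np.round(atz(p,a['uv'],z,True),4).tolist()) for a in arm.mark_of(p,q)[:2]])
np.savez('w5.npz',**p); save(p,'w5.png',(160,30,360,230),3)
E
python3 n.py
```

```text
20.7 [0.4906 0.2253 0.1564] [ 3.1408e+00 -1.0000e-03 -1.7970e+00] [0.16 0.13 0.25]
comb_grip [([253.0, 105.3], 0.86, [0.4725, 0.1502, 0.072])]
cassette_mid [([482.2, 141.8], 0.97, [0.2205, 0.2321, 0.042]), ([254.3, 90.6], 0.87, [0.4686, 0.1381, 0.042])]
latch_knob [([489.9, 223.8], 0.96, [0.2356, 0.318, 0.078]), ([253.0, 193.6], 0.61, [0.4889, 0.2215, 0.078])]
```

View pics/w5.png

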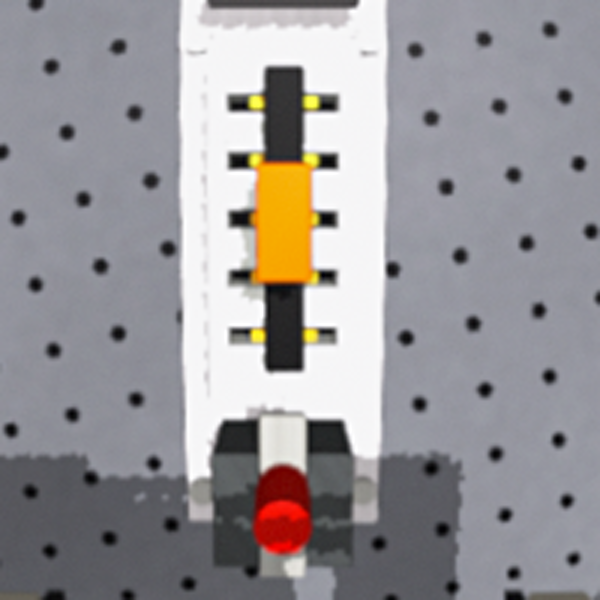

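Every gold strip sits in its own slot (shown rows 102 to 335) and the bar lies flat. The knob is at (283,510), almost under the gripper. Next I go down around the knob and pinch it.

Emit:
{"api": "carry_out", "payload": {
  "commands": [
    [0,0,-0.4,0],
    [0,-0.02,-0.9,0],
    [0,-0.02,-1.3,0],
    [0,-0.02,-1.6,0],
    [0,-0.02,-1.75,0],
    [0,-0.02,-1.75,0],
    [0,-0.02,-1.75,0],
    [0,-0.02,-1.75,0],
    [0,-0.02,-1.75,0],
    [0,-0.02,-1.75,0]
  ]
}}

```text
t: 22.15
eef_pos: [0.4911, 0.2253, 0.0698]
ee_rot: [-3.141, 0.0, -1.796]
force: [0.1, -0.2, 0.1]
width: 0.088
gripper_force: 0.0
```

Emit:
{"api": "carry_out", "payload": {
  "commands": [
    [0,0,0,0],
    [0,0,0,0],
    [0,0,0,0],
    [0,0,0,0],
    [0,0,0,0],
    [0,0,0,0],
    [0,0,0,0],
    [0,0,0,0],
    [0,0,0,0],
    [0,0,0,0]
  ],
  "claw": 1,
  "force": 25
}}

```text
t: 23.4
eef_pos: [0.4911, 0.2252, 0.0696]
ee_rot: [-3.142, 0.0, -1.797]
force: [2.0, -0.0, 0.3]
width: 0.0152
gripper_force: 25.0
```

Emit:
{"api": "carry_out", "payload": {
  "commands": [
    [-0.016,-0.07,0,0],
    [-0.033,-0.145,0,0],
    [-0.05,-0.22,0,0],
    [-0.067,-0.29,0,0],
    [-0.084,-0.365,0,0],
    [-0.1,-0.44,0,0],
    [-0.117,-0.51,0,0],
    [-0.134,-0.585,0,0],
    [-0.134,-0.585,0,0],
    [-0.134,-0.585,0,0]
  ]
}}

```text
t: 24.65
eef_pos: [0.4842, 0.1954, 0.0696]
ee_rot: [3.141, -0.001, -1.797]
force: [0.8, 0.0, 0.8]
width: 0.0153
gripper_force: 25.0
```

Emit:
{"api": "carry_out", "payload": {
  "commands": [
    [-0.005,-0.02,0,0],
    [-0.009,-0.04,0,0],
    [-0.009,-0.04,0,0],
    [-0.009,-0.04,0,0],
    [-0.009,-0.04,0,0],
    [-0.009,-0.04,0,0],
    [-0.009,-0.04,0,0],
    [-0.009,-0.04,0,0],
    [-0.009,-0.04,0,0],
    [-0.009,-0.04,0,0]
  ]
}}

```text
t: 25.9
eef_pos: [0.4839, 0.194, 0.0696]
ee_rot: [3.142, -0.0, -1.796]
force: [-0.7, 3.1, -0.8]
width: 0.0153
gripper_force: 25.0
```

Emit:
{"api": "carry_out", "payload": {
  "commands": [
    [-0.005,-0.02,0,0],
    [-0.009,-0.04,0,0],
    [-0.009,-0.04,0,0],
    [-0.009,-0.04,0,0],
    [-0.009,-0.04,0,0],
    [-0.009,-0.04,0,0],
    [-0.009,-0.04,0,0],
    [-0.009,-0.04,0,0],
    [-0.009,-0.04,0,0],
    [-0.009,-0.04,0,0]
  ]
}}

```text
t: 27.15
eef_pos: [0.4834, 0.1918, 0.0695]
ee_rot: [3.142, -0.0, -1.797]
force: [-0.3, 1.9, 0.4]
width: 0.0149
gripper_force: 25.0
```

Emit:
{"api": "carry_out", "payload": {
  "commands": [
    [-0.005,-0.02,0,0],
    [-0.009,-0.04,0,0],
    [-0.009,-0.04,0,0],
    [-0.009,-0.04,0,0],
    [-0.009,-0.04,0,0],
    [-0.009,-0.04,0,0],
    [-0.009,-0.04,0,0],
    [-0.009,-0.04,0,0],
    [-0.009,-0.04,0,0],
    [-0.009,-0.04,0,0]
  ]
}}

```text
t: 28.4
eef_pos: [0.4835, 0.1917, 0.0696]
ee_rot: [-3.141, 0.003, -1.796]
force: [-2.8, 9.3, -2.6]
width: 0.0154
gripper_force: 25.0
```

The latch has stopped after 34 mm with the force rising to 9 N, so it is at its end stop. I'll relieve the push, release and rise.

Emit:
{"api": "carry_out", "payload": {
  "commands": [
    [0.005,0.02,0,0],
    [0.006,0.025,0,0],
    [0.006,0.025,0,0],
    [0.006,0.025,0,0],
    [0.006,0.025,0,0],
    [0.006,0.025,0,0],
    [0.006,0.025,0,0],
    [0.006,0.025,0,0],
    [0.006,0.025,0,0],
    [0.006,0.025,0,0]
  ]
}}

```text
t: 29.65
eef_pos: [0.4834, 0.1918, 0.0696]
ee_rot: [-3.141, 0.001, -1.796]
force: [-0.5, 5.3, -0.9]
width: 0.0153
gripper_force: 25.0
```

Emit:
{"api": "carry_out", "payload": {
  "commands": [
    [0,0,0,0],
    [0,0,0,0],
    [0,0,0,0],
    [0,0,0,0],
    [0,0,0,0],
    [0,0,0,0],
    [0,0,0,0],
    [0,0,0,0],
    [0,0,0,0],
    [0,0,0,0]
  ],
  "claw": 0
}}

```text
t: 30.9
eef_pos: [0.4833, 0.1912, 0.0696]
ee_rot: [3.142, -0.0, -1.797]
force: [-0.6, -0.0, 0.6]
width: 0.0875
gripper_force: 0.0
```

Emit:
{"api": "carry_out", "payload": {
  "commands": [
    [0,0,0.3,0],
    [0,0,1,0],
    [0,0,1.7,0],
    [0.1,0.5,1.9,0],
    [0.2,1,1.9,0],
    [0.2,1,1.9,0],
    [0.2,1,1.9,0],
    [0.2,1,1.9,0],
    [0.2,1,1.9,0],
    [0.2,1,1.9,0]
  ]
}}

```text
t: 32.15
eef_pos: [0.4932, 0.241, 0.1645]
ee_rot: [3.142, -0.0, -1.797]
force: [-0.4, 0.3, 0.4]
width: 0.0874
gripper_force: 0.0
```

```bash
sed -i 's/w5/w6/g' n.py; python3 n.py
```

```text
32.15 [0.4932 0.241  0.1645] [ 3.1415e+00 -1.0000e-04 -1.7968e+00] [-0.43  0.27  0.4 ]
comb_grip [([251.6, 83.9], 0.9, [0.4724, 0.1482, 0.072])]
cassette_mid [([254.8, 77.6], 0.97, [0.4681, 0.1417, 0.042]), ([479.9, 127.2], 0.83, [0.2191, 0.2321, 0.042])]
latch_knob [([254.9, 138.3], 0.91, [0.4799, 0.193, 0.078]), ([252.9, 81.5], 0.64, [0.471, 0.1468, 0.078])]
```

View pics/w6.png

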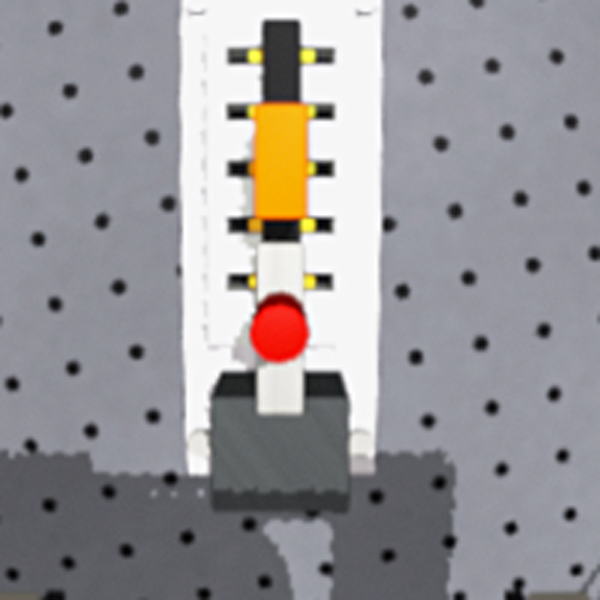

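The tongue covers the bar's end (shown rows 240 to 300), and the knob is about 52 mm from the cassette's middle, so the latch is fully across. All five strips are in their slots and the gripper is clear, so I'm handing in.

```bash
python3 -c "
from station import arm
print(arm.job_done())"
```

```text
the job is handed in; nothing more can be done
None
```

The job is handed in: all five strips are in their own slots with the bar home on the white insert (net press about 6 N), the latch is pushed to its stop over the bar's end, and the arm met no other thing on the table.

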